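# Shut the sample drawer and hold the drying-chamber lid open

### The arm

A 6-joint arm with a two-finger parallel gripper is mounted at the origin on the work surface. World frame = base frame: x ahead of the robot, y to its left, z up, the work surface at z = 0. Lengths are in m, angles in rad, forces in N, time in s.
With the tool pointing down it reaches from about 0.35 to 0.775 m from the base axis. Payload 7.3 kg.
Tool frame: the origin (TCP) lies midway between the tips of the shut fingers; the grasp point (between the pads) lies 19 mm behind it (robot.grip_depth is the z of the grasp point in the tool frame, in m); z points along the fingers, y is the line along which they close (so a half turn about z gives the same grasp; the last joint's range is limited). The gripper opens to 92 mm and grips with 3 to 60 N. Pads are 19 mm wide; open, the fingers measure 130 mm over their backs; the gripper's body (75 mm by 190 mm) begins 47 mm behind the grasp point.
Start: joints at [-1.289, 0.342, 1.524, -0, 1.275, -0.146], TCP at [0.218, -0.478, 0.227] pointing down, gripper open.
Joint ranges: [-2.53, 2.53], [-0.77, 2.02], [0.04, 2.7], [-1, 4.14], [0.28, 2.66], [-3.11, 3.11]. Speed limits (rad/s): [2.57, 2.57, 3.14, 3.14, 3.14, 3.14].

### API

Orientations are given as [roll, pitch, yaw] about the fixed x, y, z axes, in that order (R = Rz(yaw) Ry(pitch) Rx(roll)).
In Python, from cell import robot, viewer gives the robot as it stands.
- The arm moves only by the tool step_arm, never from a script. Its argument "increments" is a list of rows, each an object with "delta_pos": the shift along the tool's x, y, z in cm, a list of three; "dr": the turn, a rotation vector about the tool's x, y, z in degrees, a list of three; "fingers": the closure, from -1 (fully open) to 1 (shut), so that 0 is half open. In form: [{"delta_pos": [tx, ty, tz], "dr": [wx, wy, wz], "fingers": fingers}, ...]. A call has exactly 5 rows; each row is the pose to reach, as a shift and turn from the pose commanded when the call began, along the tool's axes at that moment; what a row does not reach only later rows make up. A row lasts 1/8 s, in which the tool goes at most 62.5 mm and 10.7 degrees, less where a joint would pass 70% of its speed; a pose out of reach is approached as far as the arm can. A call with a gripper value outside its range is refused whole. The fingers move at their own pace and stop on an object; "newtons" is the grip in N (left out, the last holds). Time passes only in rows, so rows that repeat a pose let the fingers close, or fill a call up. It gives the time, the measured TCP pose, the force, the opening and the grip force at its end, in the units of the state.
- robot.observe(): the state, without advancing time (a new reading comes with each control period).
- viewer.read_camera(name): name is "scene" or "top"; returns the picture (480x640x3 uint8, red, green, blue); there is no depth.
- viewer.camera_params(name): a dict with "K" (3x3 intrinsics, pixels), "T" (4x4, takes a point from camera to world coordinates). Camera axes: x right, y down, z forward; pixel columns grow to the right and rows downward; lengths in m; the calibration is good to about 2 mm. A picture is of the moment at which its call begins. camera_params takes no time and is no camera call.
- robot.hand_in(): hands the job in; it is judged then, once.
The state is a dict: "time": time; "qpos": joint angles; "qvel": joint speeds; "joint_efforts": joint torques, N m; "tool_pos": TCP position; "tool_rot": TCP orientation; "contact_force": force on the tool from outside, world axes, zero at the start; "torque": the same for the moment, N m; "opening": finger opening in m; "grip_force": force on a finger pad.
Only numpy, scipy, OpenCV 4.12 (cv2) and the standard library are available. Lean on these libraries where they do the work, as an engineer would, in place of code of your own. Each camera call takes 0.05 s, during which the arm holds its last target. There are 200 camera calls.

### The job

Push the open, loaded sample drawer of the white drying cabinet fully home while the blue lid next to it is still down. Then raise the blue lid with the gripper's fingers and hold it steady, open at 40 degrees from closed, so that I can reach into the chamber; it falls shut if let go, so finish there, still holding it. Leave everything else on the bench where it stands.

Things in the scene. Friction and masses are not known exactly. Their poses are not given: they have to be found in the camera images.
- cabinet: white drying cabinet, 160 deep (its x) x 360 wide (its y) x 140 high, fixed to the bench; origin at the centre of its underside, x towards its back, y towards its left as seen from the robot, z up. The left half (y 0 to +180) holds the drawer in its upper part, under a fixed top; the right half (y -180 to 0) is an open-topped chamber under the blue lid. Its front face is at x = -80.
- drawer (a joint): how far the drawer stands out of the cabinet, m: 0 = fully home, grows as it slides out towards the cabinet's -x (to 0.11 at most). It slides with about 1.2 N of friction plus light damping and stays where it is left. White front panel 172 wide x 74 high, 57 to 132 above the bench, 12 thick, its outer face 92 in front of the cabinet's centre when home; amber jars with white caps inside.
- drawer_handle (a point): centre of the drawer's steel bar handle: bar about 90 long along the cabinet's y, about 12 thick, 35 in front of the drawer's front panel, 100 above the bench. Its axes are the cabinet's.
- lid (a joint): opening angle of the blue lid, rad: 0 = closed (lying flat), grows as its front edge rises, stops at 1.35; 40 degrees = 0.698. Nearly free hinge, lid 0.3 to 0.52 kg: falls shut from every angle. Hinge line along the cabinet's y at its back top edge (cabinet x +80, z 140). Lid 160 from hinge to front edge x 172 wide x 10 thick, centred at cabinet y -90; closed, its bar's axis is 205 in front of the hinge line and 5 above it.
- lid_bar (a point): centre of the lid's steel bar: round, 12 in diameter, 100 long along the cabinet's y, carried by two arms 45 in front of the lid's front edge (and of the cabinet's front face), so that a finger can pass down between the bar and the cabinet; 145 above the bench when closed. Moves with the lid.
- bowl: glass bowl, 150 across, 60 high; origin at the centre of its underside. Loose bystander. A fixed white balance, 82 high, stands between it and the robot's left side.
- pitcher: clear measuring pitcher with a handle at its +y, 100 across, 130 high; origin at the centre of its underside. Loose bystander.
- jar: large glass jar with a steel cap, 110 across, 180 high; origin at the centre of its underside. Loose bystander.
- tub: white tub with a red lid, 120 across, 100 high; origin at the centre of its underside. Loose bystander.
- spoon_grip (a point): handle of a spoon with a wooden handle, lying on the bench. Loose bystander.

How it is judged:
By the outcome, as a careful person would: the job done as asked, in the order asked, and still so for the second after the job is handed in, while the arm keeps its last pose, push and grip.
It also fails if it takes over 54 s, if anything falls off the work surface, if the arm or the gripper's body presses on something with over 40 N, if the wrist force passes 120 N, or if a joint passes its speed limit or range.

## Working session

There is one attempt and no reset: what is moved stays moved. The work goes in short steps, Python scripts to look and compute and a tool call to move; the robot and the scene stay as the last step left them, time stands still between calls to the robot, and variables do not carry over. Pictures are saved under pics/ and viewed, at most 10 in all, crops included, and the job is handed in when it is done.

Besides the shell and the picture viewer there is one more tool, called after "Request:" as name(argument=value, ...), one argument or row to a line, values as JSON. step_arm: Moves the arm, as the interface text tells. Its arguments: {"type":"object","properties":{"increments":{"type":"array"},"newtons":{"type":"number"}},"required":["increments"]}

```bash
mkdir -p pics; ls; python3 - <<'E'
from cell import robot, viewer
import cv2
for n in("scene","top"):
    cv2.imwrite(f"pics/{n}0.png",viewer.read_camera(n)[:,:,::-1])
    p=viewer.camera_params(n);print(n,p["K"].tolist(),p["T"].round(4).tolist())
print(robot.observe(),robot.grip_depth)
E
```

```text
pics
scene [[506.6322473076601, 0.0, 316.550123094825], [0.0, 506.6322473076601, 239.479532225019], [0.0, 0.0, 1.0]] [[0.61, 0.6116, -0.5039, 1.2313], [0.7924, -0.4644, 0.3956, -0.5958], [0.008, -0.6406, -0.7679, 1.2717], [0.0, 0.0, 0.0, 1.0]]
top [[564.0938741682993, 0.0, 304.19691645155234], [0.0, 564.0938741682993, 240.5266072662905], [0.0, 0.0, 1.0]] [[-0.0025, -0.995, 0.0997, 0.3492], [-0.9999, 0.0039, 0.0144, -0.028], [-0.0147, -0.0997, -0.9949, 1.5245], [0.0, 0.0, 0.0, 1.0]]
{'time': 0.1, 'qpos': array([-1.28899164e+00,  3.42659552e-01,  1.52488364e+00, -2.41320750e-05,
        1.27540941e+00, -1.46034844e-01]), 'qvel': array([ 0.00141872, -0.00038887, -0.00164129, -0.0004589 ,  0.00107275,
        0.00064862]), 'joint_efforts': array([ 1.84961122e-03, -4.32004702e+01, -2.44695514e+01,  7.18646427e-02,
        5.26066753e-02, -7.28325790e-05]), 'tool_pos': array([ 0.21772422, -0.47734063,  0.2261243 ]), 'tool_rot': array([-3.14024382e+00, -1.75062973e-04,  4.27846456e-01]), 'contact_force': array([ 1.57674214,  0.25188101, -0.53820145]), 'torque': array([-0.00697087,  0.01889261,  0.04353632]), 'grip_force': 0.0, 'opening': 0.09164199821307029} -0.0188
```

View pics/scene0.png

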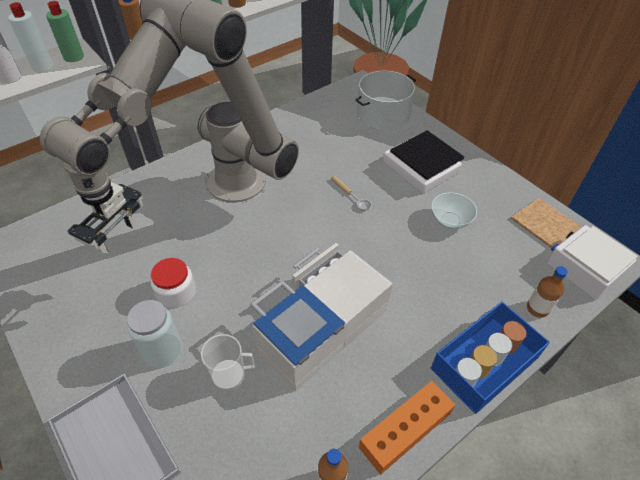

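View pics/top0.png

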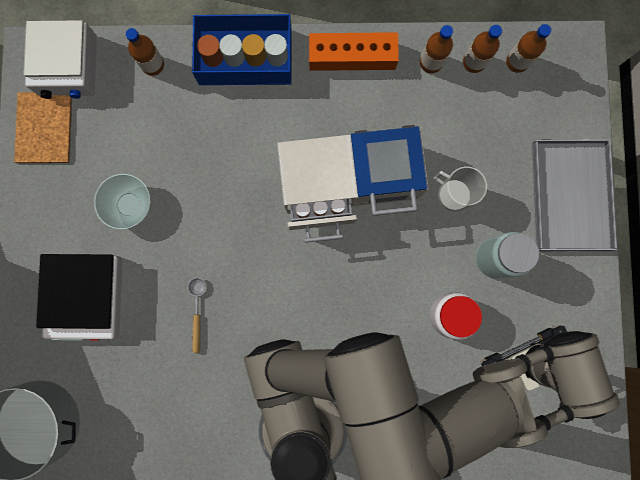

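The scene view has the cabinet at about (325,315), with the lid bar near (272,290) and the drawer open. In the top view the cabinet centre is near (352,167), the lid bar at (394,211) and the drawer handle at (323,238). I'll zoom in on both.

```bash
python3 - <<'E'
import cv2
a=cv2.imread("pics/top0.png")[115:255,265:435]; cv2.imwrite("pics/ct.png",cv2.resize(a,None,fx=4,fy=4,interpolation=cv2.INTER_CUBIC))
a=cv2.imread("pics/scene0.png")[240:390,240:400]; cv2.imwrite("pics/cs.png",cv2.resize(a,None,fx=4,fy=4,interpolation=cv2.INTER_CUBIC))
E
```

```text
(no output)
```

View pics/ct.png

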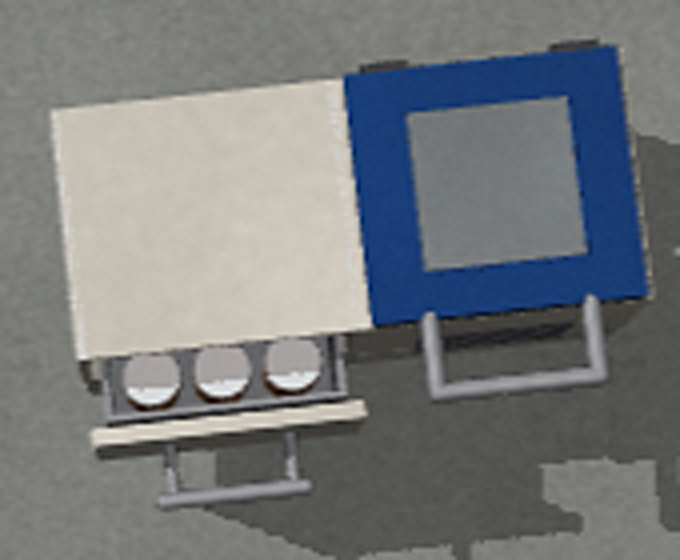

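View pics/cs.png

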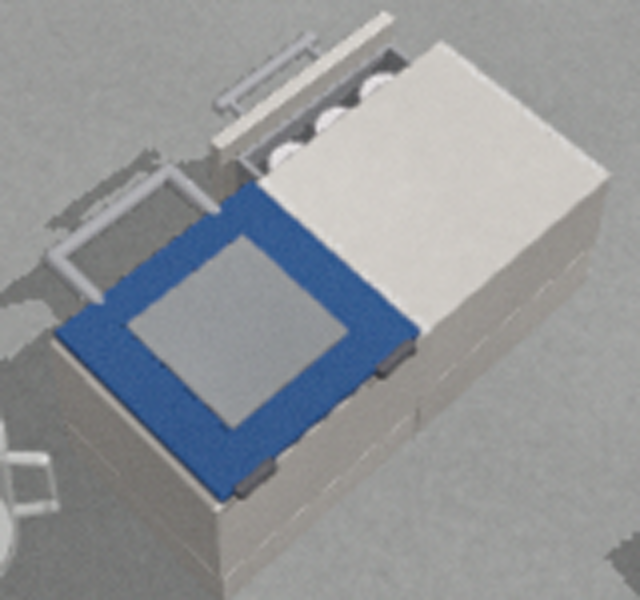

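```bash
cat > h.py <<'E'
import numpy as np
from cell import robot, viewer
P={n:viewer.camera_params(n) for n in("scene","top")}
def proj(n,p):
    T=P[n]["T"];c=(np.atleast_2d(p)-T[:3,3])@T[:3,:3];u=c@P[n]["K"].T;return u[:,:2]/u[:,2:]
def tri(us):
    A=[];b=[]
    for n,u in us.items():
        d=P[n]["T"][:3,:3]@np.linalg.solve(P[n]["K"],[*u,1]);d/=np.linalg.norm(d);M=np.eye(3)-np.outer(d,d)
        A.append(M);b.append(M@P[n]["T"][:3,3])
    return np.linalg.lstsq(np.vstack(A),np.hstack(b),rcond=None)[0]
E
python3 - <<'E'
from h import *
from scipy.optimize import least_squares
f=lambda p,o:(np.array(p)+.5)/4-.5+o
t=np.array([265,115]);s=np.array([240,240])
# name: model(cab frame), top, scene
D={"barL":((-125,-40,145),(437,391),(172,172)),"barR":((-125,-140,145),(603,376),(55,255)),
"hL":((-127,135,100),(160,500),(312,40)),"hR":((-127,45,100),(308,485),(218,105)),
"wBL":((80,180,140),(52,112),(609,176)),"wFL":((-80,180,140),(80,358),(442,42)),
"lFL":((-80,-4,150),(374,325),(258,185)),"lFR":((-80,-176,150),(648,294),(57,335)),"lBR":((80,-176,150),(616,46),(222,500)),"lBL":((80,-4,150),(345,76),(418,330))}
for k,(m,a,b) in D.items(): print(k,tri({"top":f(a,t),"scene":f(b,s)}).round(4))
def world(v,m,h):
    c,sn=np.cos(v[2]),np.sin(v[2]);x=np.array(m)/1000.
    if h:x[0]-=v[3]
    return np.array([v[0]+c*x[0]-sn*x[1],v[1]+sn*x[0]+c*x[1],x[2]+v[4]])
def res(v): return np.concatenate([np.r_[proj("top",world(v,m,k[0]=="h"))[0]-f(a,t),proj("scene",world(v,m,k[0]=="h"))[0]-f(b,s)] for k,(m,a,b) in D.items()])
r=least_squares(res,[.6,0,0,.05,0],loss="soft_l1");print(r.x.round(4),np.degrees(r.x[2]));print(res(r.x).reshape(-1,4).round(1))
for k in("barL","barR","hL","hR"):print(k,world(r.x,D[k][0],k[0]=="h").round(4))
# others (top px guesses on their tops)
for n,px,z in(("pitcher",(468,185),.13),("jar",(518,252),.18),("tub",(461,316),.1)):
    d=P["top"]["T"][:3,:3]@np.linalg.solve(P["top"]["K"],[*px,1]);c=P["top"]["T"][:3,3];print(n,(c+d*(z-c[2])/d[2]).round(3))
E
```

```text
barL [ 0.5565 -0.1805  0.1442]
barR [ 0.5655 -0.2813  0.1474]
hL [ 0.4937 -0.01    0.096 ]
hR [ 0.5028 -0.1035  0.1005]
wBL [0.7355 0.0574 0.1374]
wFL [0.5786 0.0398 0.1404]
lFL [ 0.5989 -0.1412  0.143 ]
lFR [ 0.6162 -0.3115  0.1456]
lBR [ 0.7725 -0.2951  0.1481]
lBL [ 0.7541 -0.1267  0.148 ]
[ 0.6759 -0.1291  0.1032  0.0421 -0.0022] 5.912121645606427
[[ 0.6  0.5 -0.4  0.3]
 [-0.6 -0.1 -0.   1.1]
 [ 1.4  0.3  0.  -0.1]
 [-0.3  0.3  1.   0.3]
 [ 0.  -0.4  1.   0.1]
 [-0.5  0.6  0.5  0. ]
 [-0.1  0.3 -0.9 -1.5]
 [ 0.7  0.6 -0.6 -0.7]
 [ 0.6 -0.2  0.4  0.5]
 [-0.2 -0.3  1.7  0.1]]
barL [ 0.5557 -0.1817  0.1428]
barR [ 0.566  -0.2812  0.1428]
hL [ 0.4938 -0.0122  0.0978]
hR [ 0.5031 -0.1017  0.0978]
pitcher [ 0.627 -0.418  0.13 ]
jar [ 0.455 -0.517  0.18 ]
tub [ 0.301 -0.398  0.1  ]
```

The fit is good to about 1 px. The cabinet is at (0.676, -0.129) with yaw 5.9°, the drawer is 42 mm out, and heights match the text. Plan: push the handle with shut fingers, tool y along the cabinet's y. Then turn 90°, straddle the lid bar, grip it and follow its arc.

```bash
cat >> h.py <<'E'
from scipy.spatial.transform import Rotation as Ro
C=np.array([.6759,-.1291]);YAW=.1032
def cab(x,y,z):
    c,s=np.cos(YAW),np.sin(YAW);return np.array([C[0]+c*x-s*y,C[1]+s*x+c*y,z])
def incab(p): c,s=np.cos(YAW),np.sin(YAW);d=np.array(p[:2])-C;return np.r_[c*d[0]+s*d[1],-s*d[0]+c*d[1],p[2]]
def plan(p,yaw,p0=None,rot0=None):
    o=robot.observe();R0=Ro.from_euler("xyz",o["tool_rot"] if rot0 is None else rot0);p0=o["tool_pos"] if p0 is None else p0
    R1=Ro.from_euler("xyz",[np.pi,0,yaw])
    print("cm",(R0.inv().apply(p-p0)*100).round(2),"dr",(R0.inv()*R1).as_rotvec(degrees=True).round(2))
def st():
    o=robot.observe();print(round(o["time"],2),incab(o["tool_pos"]).round(4),o["tool_rot"].round(3),o["contact_force"].round(2),o["opening"],o["grip_force"])
E
python3 - <<'E'
from h import *
plan(cab(-.215,.09,.227),YAW)
E
```

```text
cm [ 38.63 -28.06  -0.04] dr [-0.08  0.   18.6 ]
```

Request:
step_arm(
  increments=[
    {"delta_pos":[4.8,-3.5,0],"dr":[0,0,3],"fingers":1},
    {"delta_pos":[9.6,-7,0],"dr":[0,0,8],"fingers":1},
    {"delta_pos":[14.4,-10.5,0],"dr":[0,0,13],"fingers":1},
    {"delta_pos":[19,-14,0],"dr":[0,0,18.6],"fingers":1},
    {"delta_pos":[23,-17,0],"dr":[0,0,18.6],"fingers":1},
  ],
  newtons=20,
)

```text
time: 0.72
tool_pos: [0.3571, -0.2256, 0.2266]
tool_rot: [-3.141, 0.0, 0.102]
contact_force: [1.3, -0.3, 0.5]
opening: 0.0464
grip_force: 0.0
```

```bash
python3 - <<'E'
from h import *
st();plan(cab(-.215,.09,.227),YAW)
E
```

```text
0.72 [-0.3271 -0.0631  0.2266] [-3.141  0.     0.102] [ 1.35 -0.26  0.46] 0.04635465796131017 0.0
cm [ 11.2  -15.32  -0.04] dr [-0.01  0.   -0.05]
```

Request:
step_arm(
  increments=[
    {"delta_pos":[3.5,-5,0],"dr":[0,0,0],"fingers":1},
    {"delta_pos":[7,-10,0],"dr":[0,0,0],"fingers":1},
    {"delta_pos":[11.2,-15.3,0],"dr":[0,0,0],"fingers":1},
    {"delta_pos":[11.2,-15.3,5],"dr":[0,0,0],"fingers":1},
    {"delta_pos":[11.2,-15.3,10],"dr":[0,0,0],"fingers":1},
  ],
)

```text
time: 1.35
tool_pos: [0.4528, -0.0626, 0.1256]
tool_rot: [3.141, -0.001, 0.106]
contact_force: [0.4, -0.8, -0.7]
opening: 0.001
grip_force: 0.0
```

Request:
step_arm(
  increments=[
    {"delta_pos":[0,0,3.6],"dr":[0,0,0],"fingers":1},
    {"delta_pos":[1,0,3.6],"dr":[0,0,0],"fingers":1},
    {"delta_pos":[2,0,3.6],"dr":[0,0,0],"fingers":1},
    {"delta_pos":[2.5,0,3.6],"dr":[0,0,0],"fingers":1},
    {"delta_pos":[2.5,0,3.6],"dr":[0,0,0],"fingers":1},
  ],
)

```text
time: 1.98
tool_pos: [0.4781, -0.0615, 0.0918]
tool_rot: [3.141, -0.002, 0.103]
contact_force: [-0.3, 0.8, -0.4]
opening: 0.0002
grip_force: 0.0
```

```bash
python3 - <<'E'
from h import *
import cv2
st()
a=viewer.read_camera("scene")[190:390,200:400,::-1]; cv2.imwrite("pics/s1.png",cv2.resize(a,None,fx=3,fy=3,interpolation=cv2.INTER_CUBIC))
E
```

```text
1.98 [-0.1897  0.0876  0.0918] [ 3.141e+00 -2.000e-03  1.030e-01] [-0.26  0.8  -0.39] 0.0002341227066550886 0.0
```

View pics/s1.png

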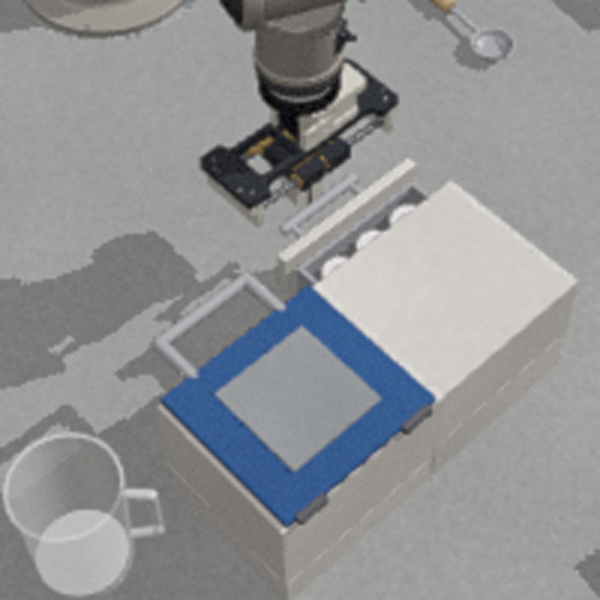

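The shut fingers sit just in front of the handle's centre, around (310,195). I'll push slowly and watch the force.

Request:
step_arm(
  increments=[
    {"delta_pos":[0.8,0,0],"dr":[0,0,0],"fingers":1},
    {"delta_pos":[1.6,0,0],"dr":[0,0,0],"fingers":1},
    {"delta_pos":[2.4,0,0],"dr":[0,0,0],"fingers":1},
    {"delta_pos":[3.2,0,0],"dr":[0,0,0],"fingers":1},
    {"delta_pos":[3.8,0,0],"dr":[0,0,0],"fingers":1},
  ],
)

```text
time: 2.65
tool_pos: [0.5155, -0.0574, 0.0906]
tool_rot: [3.141, -0.0, 0.103]
contact_force: [-1.3, -0.5, 0.4]
opening: 0.0007
grip_force: 0.7
```

Request:
step_arm(
  increments=[
    {"delta_pos":[0.2,0,0],"dr":[0,0,0],"fingers":1},
    {"delta_pos":[0.4,0,0],"dr":[0,0,0],"fingers":1},
    {"delta_pos":[0.6,0,0],"dr":[0,0,0],"fingers":1},
    {"delta_pos":[0.7,0,0],"dr":[0,0,0],"fingers":1},
    {"delta_pos":[0.7,0,0],"dr":[0,0,0],"fingers":1},
  ],
)

```text
time: 3.28
tool_pos: [0.5219, -0.0567, 0.0907]
tool_rot: [3.142, -0.0, 0.103]
contact_force: [0.2, -0.1, -0.0]
opening: 0.0004
grip_force: 0.3
```

```bash
python3 - <<'E'
from h import *
st()
E
```

```text
3.27 [-0.1457  0.0879  0.0907] [ 3.142 -0.     0.103] [ 0.16 -0.11 -0.03] 0.0004423153622385488 0.2852063882164657
```

Not at the stop yet, so I'll go on in small steps.

Request:
step_arm(
  increments=[
    {"delta_pos":[0.1,0,0],"dr":[0,0,0],"fingers":1},
    {"delta_pos":[0.2,0,0],"dr":[0,0,0],"fingers":1},
    {"delta_pos":[0.3,0,0],"dr":[0,0,0],"fingers":1},
    {"delta_pos":[0.3,0,0],"dr":[0,0,0],"fingers":1},
    {"delta_pos":[0.3,0,0],"dr":[0,0,0],"fingers":1},
  ],
)

```text
time: 3.9
tool_pos: [0.5231, -0.0565, 0.0906]
tool_rot: [-3.141, 0.004, 0.103]
contact_force: [-6.9, -2.2, 4.4]
opening: 0.0004
grip_force: 3.9
```

Request:
step_arm(
  increments=[
    {"delta_pos":[0.1,0,0],"dr":[0,0,0],"fingers":1},
    {"delta_pos":[0.2,0,0],"dr":[0,0,0],"fingers":1},
    {"delta_pos":[0.2,0,0],"dr":[0,0,0],"fingers":1},
    {"delta_pos":[0.2,0,0],"dr":[0,0,0],"fingers":1},
    {"delta_pos":[0.2,0,0],"dr":[0,0,0],"fingers":1},
  ],
)

```text
time: 4.53
tool_pos: [0.5232, -0.0565, 0.0906]
tool_rot: [-3.141, 0.008, 0.104]
contact_force: [-14.5, -4.7, 9.9]
opening: 0.0007
grip_force: 7.4
```

```bash
python3 - <<'E'
from h import *
st()
E
```

```text
4.53 [-0.1444  0.088   0.0906] [-3.141  0.008  0.104] [-14.48  -4.74   9.87] 0.0006807578897176892 7.449101507663727
```

A firm stop with over 14 N means the drawer is home. Now I'll back off, lift and turn towards the lid bar.

Request:
step_arm(
  increments=[
    {"delta_pos":[-1,0,0],"dr":[0,0,0],"fingers":1},
    {"delta_pos":[-3,0,0],"dr":[0,0,0],"fingers":1},
    {"delta_pos":[-5,0,0],"dr":[0,0,0],"fingers":1},
    {"delta_pos":[-5,0,-6],"dr":[0,0,0],"fingers":1},
    {"delta_pos":[-5,0,-12],"dr":[0,0,0],"fingers":1},
  ],
)

```text
time: 5.15
tool_pos: [0.4769, -0.0611, 0.2121]
tool_rot: [-3.141, -0.0, 0.103]
contact_force: [1.6, -1.0, -0.4]
opening: 0.0003
grip_force: 0.0
```

Request:
step_arm(
  increments=[
    {"delta_pos":[0,2,-2],"dr":[0,0,-10],"fingers":0.35},
    {"delta_pos":[0,5,-2],"dr":[0,0,-20],"fingers":0.35},
    {"delta_pos":[0,9,-2],"dr":[0,0,-30],"fingers":0.35},
    {"delta_pos":[0,13,-2],"dr":[0,0,-40],"fingers":0.35},
    {"delta_pos":[0,17,-2],"dr":[0,0,-50],"fingers":0.35},
  ],
)

```text
time: 5.78
tool_pos: [0.4951, -0.2316, 0.231]
tool_rot: [3.14, -0.001, 0.982]
contact_force: [1.1, -0.1, 0.5]
opening: 0.0298
grip_force: 0.0
```

Request:
step_arm(
  increments=[
    {"delta_pos":[0,0,0],"dr":[0,0,-10],"fingers":0.35},
    {"delta_pos":[0,0,0],"dr":[0,0,-20],"fingers":0.35},
    {"delta_pos":[0,0,0],"dr":[0,0,-30],"fingers":0.35},
    {"delta_pos":[0,0,0],"dr":[0,0,-40],"fingers":0.35},
    {"delta_pos":[0,0,0],"dr":[0,0,-40],"fingers":0.35},
  ],
)

```text
time: 6.4
tool_pos: [0.4949, -0.2304, 0.2308]
tool_rot: [3.141, 0.0, 1.672]
contact_force: [0.9, 0.7, -0.0]
opening: 0.03
grip_force: 0.0
```

```bash
python3 - <<'E'
from h import *
st();plan(cab(-.125,-.09,.227),YAW+np.pi/2)
E
```

```text
6.4 [-0.1905 -0.0821  0.2308] [3.141 0.    1.672] [ 0.91  0.7  -0.02] 0.029956631562582183 0.0
cm [-0.78  6.55  0.39] dr [ 0.06  0.02 -0.09]
```

Request:
step_arm(
  increments=[
    {"delta_pos":[-0.4,3.3,0.4],"dr":[0,0,0],"fingers":0.35},
    {"delta_pos":[-0.8,6.5,0.4],"dr":[0,0,0],"fingers":0.35},
    {"delta_pos":[-0.8,6.5,1],"dr":[0,0,0],"fingers":0.35},
    {"delta_pos":[-0.8,6.5,4],"dr":[0,0,0],"fingers":0.35},
    {"delta_pos":[-0.8,6.5,6],"dr":[0,0,0],"fingers":0.35},
  ],
)

```text
time: 7.02
tool_pos: [0.5589, -0.2313, 0.1693]
tool_rot: [-3.14, -0.001, 1.671]
contact_force: [-0.0, 0.4, -0.1]
opening: 0.0302
grip_force: 0.0
```

```bash
python3 - <<'E'
from h import *
import cv2
st()
o=robot.observe();print(proj("scene",o["tool_pos"]),proj("scene",cab(-.125,-.09,.145)))
i=viewer.read_camera("scene")[:,:,::-1];j=viewer.read_camera("top")[:,:,::-1]
a=[cv2.resize(q,(400,400),interpolation=cv2.INTER_CUBIC) for q in (i[240:380,240:380],j[120:260,300:440])]
cv2.imwrite("pics/s2.png",cv2.hconcat(a))
E
```

```text
7.03 [-0.1269 -0.0896  0.1693] [-3.140e+00 -1.000e-03  1.671e+00] [-0.05  0.44 -0.06] 0.030196181797594018 0.0
[[266.99808751 287.38142538]] [[267.96483389 293.07593928]]
```

View pics/s2.png

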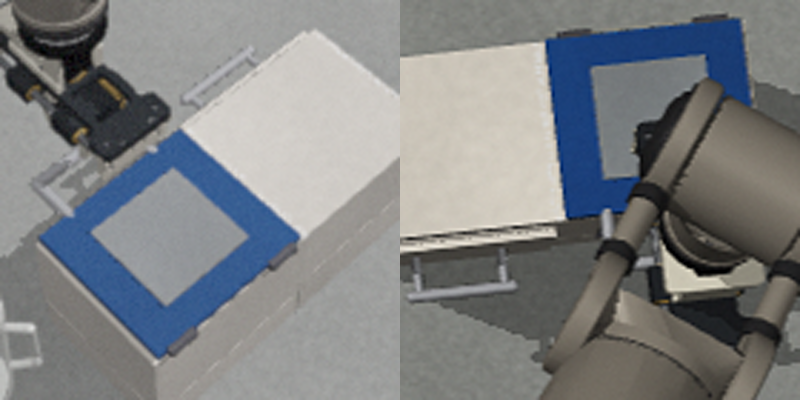

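The drawer is shut: its panel is flush against the top at about (490,240) in the right-hand half. The gripper stands over the lid bar, at about (120,140) in the left-hand half. I'll descend slowly and then grip.

Request:
step_arm(
  increments=[
    {"delta_pos":[0,0.2,1],"dr":[0,0,0],"fingers":0.35},
    {"delta_pos":[0,0.2,2],"dr":[0,0,0],"fingers":0.35},
    {"delta_pos":[0,0.2,3],"dr":[0,0,0],"fingers":0.35},
    {"delta_pos":[0,0.2,4],"dr":[0,0,0],"fingers":0.35},
    {"delta_pos":[0,0.2,4.4],"dr":[0,0,0],"fingers":0.35},
  ],
)

```text
time: 7.75
tool_pos: [0.5618, -0.2313, 0.1258]
tool_rot: [-3.141, -0.001, 1.674]
contact_force: [0.1, 0.0, -0.5]
opening: 0.0296
grip_force: 0.0
```

Request:
step_arm(
  increments=[
    {"delta_pos":[0,0,0],"dr":[0,0,0],"fingers":0.5},
    {"delta_pos":[0,0,0],"dr":[0,0,0],"fingers":0.6},
    {"delta_pos":[0,0,0],"dr":[0,0,0],"fingers":0.7},
    {"delta_pos":[0,0,0],"dr":[0,0,0],"fingers":1},
    {"delta_pos":[0,0,0],"dr":[0,0,0],"fingers":1},
  ],
  newtons=15,
)

```text
time: 8.38
tool_pos: [0.5598, -0.2318, 0.127]
tool_rot: [-3.137, -0.0, 1.674]
contact_force: [-9.7, -1.5, 5.1]
opening: 0.0118
grip_force: 15.0
```

```bash
python3 - <<'E'
from h import *
st()
for a in range(0,41,5):
    t=np.radians(a);c,s=np.cos(t),np.sin(t);print(a,"fwd cm",round(12.5+8-20.5*c+.5*s-12.5+12.5,2)," up",round(20.5*s+.5*c-.5,2))
E
```

```text
8.38 [-0.126  -0.0902  0.127 ] [-3.137 -0.     1.674] [-9.65 -1.45  5.11] 0.011790161509218845 15.001079142093658
0 fwd cm 0.0  up 0.0
5 fwd cm 0.12  up 1.78
10 fwd cm 0.4  up 3.55
15 fwd cm 0.83  up 5.29
20 fwd cm 1.41  up 6.98
25 fwd cm 2.13  up 8.62
30 fwd cm 3.0  up 10.18
35 fwd cm 3.99  up 11.67
40 fwd cm 5.12  up 13.06
```

Gripped: the opening is 11.8 mm on the 12 mm bar. I'll follow the arc, taking about 2 mm off forward to relieve the side load.

Request:
step_arm(
  increments=[
    {"delta_pos":[0,-0.2,-0.4],"dr":[0,0,0],"fingers":1},
    {"delta_pos":[0,-0.1,-1.8],"dr":[0,0,0],"fingers":1},
    {"delta_pos":[0,0.2,-3.55],"dr":[0,0,0],"fingers":1},
    {"delta_pos":[0,0.6,-5.3],"dr":[0,0,0],"fingers":1},
    {"delta_pos":[0,1.2,-7.0],"dr":[0,0,0],"fingers":1},
  ],
)

```text
time: 9.0
tool_pos: [0.5736, -0.2304, 0.1981]
tool_rot: [-3.14, 0.0, 1.674]
contact_force: [-1.5, -1.7, -3.1]
opening: 0.0114
grip_force: 15.0
```

```bash
cat >> h.py <<'E'
def ang():
    o=robot.observe();p=incab(o["tool_pos"]);v=np.array([p[0]-.08,p[2]+.0188-.140])
    print("angle",np.degrees(np.arctan2(v[1],-v[0])-np.arctan2(5,205)).round(2),"r",np.hypot(*v).round(4))
E
python3 - <<'E'
from h import *
st();ang()
E
```

```text
9.0 [-0.1122 -0.0902  0.1981] [-3.14   0.     1.674] [-1.52 -1.75 -3.15] 0.011442024669937377 15.00002771615982
angle 20.41 r 0.207
```

Request:
step_arm(
  increments=[
    {"delta_pos":[0,0.7,-1.6],"dr":[0,0,0],"fingers":1},
    {"delta_pos":[0,1.6,-3.1],"dr":[0,0,0],"fingers":1},
    {"delta_pos":[0,2.5,-4.55],"dr":[0,0,0],"fingers":1},
    {"delta_pos":[0,3.6,-5.9],"dr":[0,0,0],"fingers":1},
    {"delta_pos":[0,3.6,-5.9],"dr":[0,0,0],"fingers":1},
  ],
)

```text
time: 9.62
tool_pos: [0.6088, -0.2267, 0.2591]
tool_rot: [-3.14, 0.002, 1.674]
contact_force: [-10.5, -0.6, 6.8]
opening: 0.0111
grip_force: 15.0
```

```bash
python3 - <<'E'
from h import *
import cv2
st();ang()
i=viewer.read_camera("scene")[:,:,::-1]
cv2.imwrite("pics/full3.png",i)
cv2.imwrite("pics/s3.png",cv2.resize(i[220:400,220:400],(600,600),interpolation=cv2.INTER_CUBIC))
E
```

```text
9.62 [-0.0768 -0.0902  0.2591] [-3.140e+00  2.000e-03  1.674e+00] [-10.49  -0.59   6.79] 0.011135519616704535 15.000322312116623
angle 39.93 r 0.2088
```

View pics/s3.png

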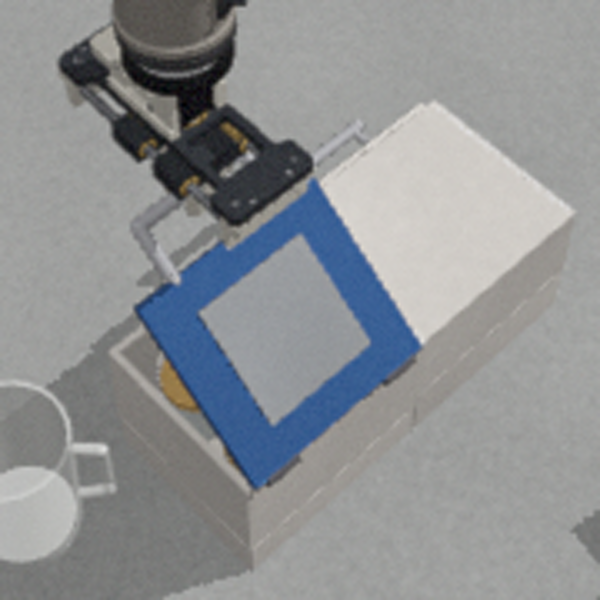

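The lid is open with the fingers on the bar. In this crop the lid's front corners are at (317,180) and (137,310), and its back corners at (420,345) and (260,487). I'll check the angle independently from those corners, then relieve the radial load of about 12 N.

```bash
python3 - <<'E'
from h import *
from scipy.optimize import least_squares
f=lambda p:(np.array(p)+.5)*.3-.5+220
px=np.array([f(p) for p in[(317,180),(137,310),(420,345),(260,487),(137,222)]])
m=[(160,10,-.004),(160,10,-.176),(0,10,-.004),(0,10,-.176),(205,5,-.143)]
def pts(th,dx=0,dy=0):
    c,s=np.cos(th),np.sin(th);return np.array([cab(.08+dx+(-a*c+b*s)/1e3,y+dy,.140+(a*s+b*c)/1e3) for a,b,y in m])
g=lambda v:(proj("scene",pts(*v))-px).ravel()
for v0 in([.7],[.7,0,0]):
    r=least_squares(g,v0,x_scale=[.1,.01,.01][:len(v0)]);print(np.degrees(r.x[0]),r.x,r.fun.reshape(-1,2).round(1))
for a in(38,40,42):print(a,((proj("scene",pts(np.radians(a)))-219.5)/.3-.5).round(0).tolist())
st()
E
```

```text
39.4354638362586 [0.68827869] [[-0.4 -2.2]
 [ 0.2 -0.7]
 [ 1.9  0.7]
 [-0.4  1.2]
 [ 0.   2. ]]
41.05781707919656 [ 0.71659409 -0.00191209 -0.00083291] [[-0.3 -2.5]
 [ 0.2 -0.9]
 [ 1.2  0.5]
 [-1.1  1. ]
 [ 0.1  1.6]]
38 [[313.0, 173.0], [136.0, 308.0], [426.0, 347.0], [258.0, 491.0], [135.0, 229.0]]
40 [[317.0, 172.0], [139.0, 308.0], [426.0, 347.0], [259.0, 491.0], [138.0, 228.0]]
42 [[320.0, 172.0], [142.0, 308.0], [427.0, 348.0], [259.0, 492.0], [142.0, 228.0]]
9.68 [-0.0773 -0.0902  0.2586] [-3.140e+00  2.000e-03  1.674e+00] [-10.57  -1.02   6.1 ] 0.011311466884562443 15.000405460596085
```

Request:
step_arm(
  increments=[
    {"delta_pos":[0,-0.1,-0.1],"dr":[0,0,0],"fingers":1},
    {"delta_pos":[0,-0.2,-0.2],"dr":[0,0,0],"fingers":1},
    {"delta_pos":[0,-0.2,-0.2],"dr":[0,0,0],"fingers":1},
    {"delta_pos":[0,-0.2,-0.2],"dr":[0,0,0],"fingers":1},
    {"delta_pos":[0,-0.2,-0.2],"dr":[0,0,0],"fingers":1},
  ],
)

```text
time: 10.3
tool_pos: [0.6076, -0.2268, 0.2579]
tool_rot: [-3.141, 0.0, 1.674]
contact_force: [-4.0, -2.5, 0.6]
opening: 0.0116
grip_force: 15.0
```

```bash
python3 - <<'E'
from h import *
st();ang()
E
```

```text
10.3 [-0.078  -0.0902  0.2579] [-3.141  0.     1.674] [-4.03 -2.46  0.59] 0.011645409054130022 14.999712109565735
angle 39.46 r 0.2089
```

Load is relieved. The chord of the arc gives 39.75° and the image 39–41°. One hold call to confirm it is steady.

Request:
step_arm(
  increments=[
    {"delta_pos":[0,0,0],"dr":[0,0,0],"fingers":1},
    {"delta_pos":[0,0,0],"dr":[0,0,0],"fingers":1},
    {"delta_pos":[0,0,0],"dr":[0,0,0],"fingers":1},
    {"delta_pos":[0,0,0],"dr":[0,0,0],"fingers":1},
    {"delta_pos":[0,0,0],"dr":[0,0,0],"fingers":1},
  ],
)

```text
time: 10.92
tool_pos: [0.6076, -0.2268, 0.2578]
tool_rot: [-3.141, 0.0, 1.674]
contact_force: [-4.7, -2.7, 1.1]
opening: 0.0116
grip_force: 15.0
```

```bash
python3 - <<'E'
from h import *
import cv2
st();ang()
cv2.imwrite("pics/s4.png",viewer.read_camera("scene")[:,:,::-1])
E
```

```text
10.93 [-0.078  -0.0902  0.2578] [-3.141  0.     1.674] [-4.69 -2.73  1.15] 0.011562717291409959 14.999810457229614
angle 39.45 r 0.2089
```

View pics/s4.png

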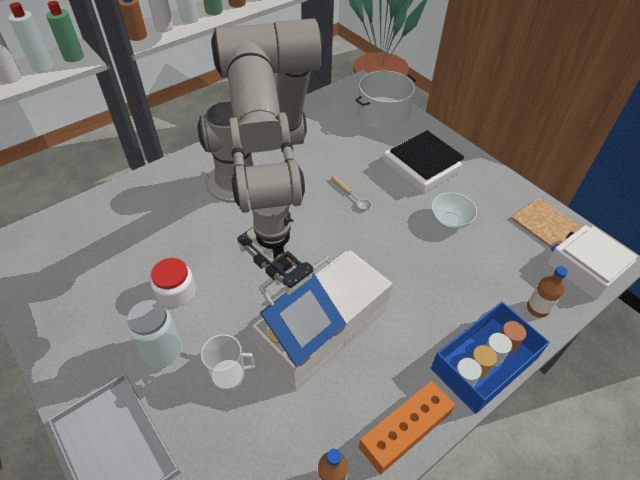

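The lid is held open and steady at (305,318). The drawer is home, and the bowl (453,210), pitcher (228,360), jar (155,335), tub (172,282) and spoon (350,193) stand where they were.

```bash
python3 -c "
from cell import robot
print(robot.hand_in())"
```

```text
the job is handed in; nothing more can be done
None
```

The drawer was pushed fully home with the lid still down; the gripper now holds the blue lid steady at about 40° (measured 39–41°), nothing else was moved, and the job was handed in at about 11 s.

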